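# Load check and start of a dry-block incubator

### The arm

A 6-joint arm with a two-finger parallel gripper is mounted at the origin on a cart in front of the work surface, level with it; the furniture and walls round the work are solid. World frame = base frame: x ahead of the robot, y to its left, z up, the work surface at z = 0. Lengths are in m, angles in degrees, forces in N, time in s.
With the tool pointing down it reaches from about 0.325 to 0.85 m from the base axis. Payload 15.5 kg.
Tool frame: the origin (TCP) lies midway between the tips of the shut fingers; the grasp point (between the pads) lies 19 mm behind it; z points along the fingers, y is the line along which they close (so a half turn about z gives the same grasp; the last joint's range is limited). The gripper opens to 91 mm and grips with 3 to 60 N. Pads are 32 mm wide; open, the fingers measure 118 mm over their backs; the gripper's body (76 mm by 178 mm) begins 60 mm behind the grasp point.
Start: joints at [-76.117, 28.281, 77.091, -0, 74.628, -5.472], TCP at [0.207, -0.59, 0.19] pointing down, gripper open.
Joint ranges: [-166.48, 166.48], [-47.26, 123.95], [12.59, 153.08], [-70.14, 250.14], [6.76, 159.57], [-176.63, 176.63]. Speed limits (degrees/s): [108.29, 108.29, 147.25, 172.46, 172.46, 172.46].

### API

Orientations are given as a 3x3 rotation matrix whose columns are the frame's x, y, z axes.
In Python, from bench import ctrl gives the robot as it stands. The module is installed in compiled form; this text tells all that it offers. Calls block until the motion is done:
- ctrl.goto(position, orientation): joint-space move of the TCP to a pose.
- ctrl.move_l(position, vel=0.15, ori=None, contact_N=None): straight line of the TCP; ori=None keeps the orientation; vel is the mean speed in m/s. With contact_N (N) it stops when the force on the tool has changed by that much, and returns True; else False.
- ctrl.movej(angles): joint-space move.
- ctrl.command_gripper(opening): opening from 0.0 (shut) to 1.0 (fully open); the grip force is fixed at half the most; returns when the fingers have stopped.
- ctrl.sleep(seconds).
- ctrl.ik(position, orientation): joint angles nearest the present ones, or None.
- ctrl.read_camera(name): name is "scene" or "top" or "wrist"; returns the picture (480x640x3 uint8, blue, green, red); there is no depth.
- ctrl.camera_params(name): a dict with "fx", "fy", "cx", "cy" (pixels), "D" ([k1, k2, p1, p2, k3] as OpenCV has them; the pictures are not rectified), "pose" (4x4, takes a point from camera to world coordinates); the wrist camera has in their place "T_tool_cam" (4x4, takes a point from camera to tool coordinates, whose origin is the TCP and whose axes are the flange's). Camera axes: x right, y up, looking along -z (the intrinsics and any distortion apply to the point x, -y, -z); pixel columns grow to the right and rows downward; lengths in m; the calibration is good to about 2 mm. A picture is of the moment at which its call begins: read the wrist's pose just before it. camera_params takes no time and is no camera call.
A pose or a line that the arm cannot do raises ctrl.MotionError and nothing moves.
- ctrl.sign_off(): hands the job in; it is judged then, once.
Readings, each from a call of its own:
- ctrl.current_t(): time.
- ctrl.current_q(): joint angles.
- ctrl.current_dq(): joint speeds.
- ctrl.current_effort(): joint torques, N m.
- ctrl.current_tool_pos(): TCP position.
- ctrl.current_eef_rot(): TCP orientation.
- ctrl.current_contact_force(): force on the tool from outside, world axes, zero at the start.
- ctrl.current_wrist_torque(): the same for the moment, N m.
- ctrl.current_grip_width(): opening from 0.0 (shut) to 1.0 (fully open).
- ctrl.current_grasp_force(): force on a finger pad.
Only numpy, scipy, OpenCV 4.12 (cv2) and the standard library are available. Lean on these libraries where they do the work, as an engineer would, in place of code of your own. Each camera call takes 0.05 s, during which the arm holds its last target. There are 200 camera calls.

### The job

Get the incubator running, working with the fingertips and a light touch: gently press the yellow-capped tube, which stands proud, fully home in the metal block; then push the sliding cover by its upright grip all the way forward over the block; then press the blue preset key and after it the green start key. Do not press the red stop key, do not press the other two keys before the cover is shut, never pull the tube up, and leave the cup, the dropper bottle and the test cassette beside the incubator where they stand. Finish clear of everything, with the keys let go.

Things in the scene. Friction and masses are not known exactly. Their poses are not given: they have to be found in the camera images.
- incubator: White dry-block incubator, fixed, 280 (x) x 165 (y) x 76 mm; origin under its middle on the bench; -x is its front (toward the robot), +y its left, z up. Positions below are in this frame, mm. Front part, x -139 to -72: dark control panel, top z 55, display at the left. Behind it a well with the block, then the rear deck where the cover parks; walls and deck top at z 76.
- block_top (a point): Middle of the aluminium block's top (x -30, y 0, z 60), in a well x -62 to 4, y -58 to 58. Eight holes: rows at x -43 and -17, y -39, -13, 13, 39. Five hold 2 ml tubes: four violet caps, fully home and fixed, cap tops at z 76, and one yellow cap standing proud.
- tube_proud_top (a point): Centre of the top of the yellow cap (cap 13 mm diameter, 11 mm tall) of the tube that stands proud, in any of the five occupied holes. It starts 8 to 11 mm above the violet caps (z 84 to 87); fully home its top is level with them at z 76 and it goes no deeper. Standing proud it is in the way of the cover.
- tube_proud (a joint): How far the yellow-capped tube has been pressed down, m: starts between 0 and 0.003, 0.011 is fully home (hard stop). It slides stiffly straight down with about 4 N and stays where it is left; negative values mean that it was pulled up.
- cover_grip (a point): Centre of the top of the cover's grip: white upright lip, 8 mm thick (x), 76 wide (y), 28 tall, on the cover's top face (z 88); its top is at z 116. The cover: dark frame with smoked window, 92 (x) x 140 (y) x 9 mm; its front edge is 12 mm before the grip's middle. Parked open the grip is at x 32 (at the start up to 8 mm farther forward), shut at x -54.
- cover (a joint): How far the cover has slid forward (toward the panel, the incubator's -x), m: starts between 0 and 0.008, 0.086 is fully shut (hard stop). Friction about 2 N; it stays where it is left and cannot be lifted.
- key_blue_top (a point): Centre of the top of the blue preset key, 17 x 18 mm, z 64 when up, 9 mm above the panel. Keys lie 34 mm apart.
- key_blue (a joint): Travel of the blue key, m: 0 up, 0.005 fully down (hard stop); a spring pushes it back up; 0.5 N starts it, 4 N holds it down. It counts as pressed beyond 0.003.
- key_green_top (a point): Centre of the top of the green start key, same size, height, travel and spring.
- key_green (a joint): Travel of the green key, m, as for the blue one.
- key_red_top (a point): Centre of the top of the red stop key, same size, height, travel and spring; not to be pressed.
- key_red (a joint): Travel of the red key, m, as for the blue one.
- specimen_cup: Bystander: specimen cup with a yellow lid, 52 mm across, 62 mm tall, loose, left of the incubator; origin under its middle.
- dropper_bottle: Bystander: small dropper bottle with a grey top, 25 mm across, 71 mm tall, loose, left of the incubator; origin under its middle.
- test_cassette: Bystander: flat white test cassette, 50 x 78 x 5 mm, loose, right of the incubator; origin under its middle.

How it is judged:
By the outcome, as a careful person would: the job done as asked, in the order asked, and still so for the second after the job is handed in, with the robot touching nothing.
It also fails if it takes over 48 s, if anything falls off the work surface, if the arm or the gripper's body presses on something with over 40 N, if the wrist force passes 120 N, or if a joint passes its speed limit or range.

## Working session

There is one attempt and no reset: what is moved stays moved. The work goes in short steps, each a Python script; the robot and the scene stay as the last script left them, time stands still between calls to the robot, and variables do not carry over. Pictures are saved under pics/ and viewed, at most 10 in all, crops included, and the job is handed in when it is done.

```bash
mkdir -p pics; python3 - <<'E'
from bench import ctrl
import cv2,numpy as np
for n in("scene","top"):
    cv2.imwrite(f"pics/{n}0.png",ctrl.read_camera(n))
    p=ctrl.camera_params(n);print(n,p)
print(ctrl.camera_params("wrist"),ctrl.current_eef_rot(),ctrl.current_t())
E
```

```text
scene {'fx': 518.0365313710829, 'fy': 518.0365313710829, 'cx': 323.66824720268716, 'cy': 237.92527780428665, 'D': array([0.01630751, 0.        , 0.        , 0.        , 0.        ]), 'pose': array([[-0.75518542,  0.38617351, -0.52968387,  0.11424653],
       [-0.65515656, -0.41807504,  0.62927191,  0.61968787],
       [ 0.02156054,  0.82224284,  0.56872828,  0.61405853],
       [ 0.        ,  0.        ,  0.        ,  1.        ]])}
top {'fx': 584.7531645630659, 'fy': 584.7531645630659, 'cx': 311.8218715797022, 'cy': 236.8152103570885, 'D': array([-0.13996306,  0.        ,  0.        ,  0.        ,  0.        ]), 'pose': array([[ 0.02406074,  0.99799703, -0.05850655,  0.49399994],
       [-0.99954674,  0.02507479,  0.0166603 ,  0.09288089],
       [ 0.01809397,  0.05807917,  0.99814799,  1.20080333],
       [ 0.        ,  0.        ,  0.        ,  1.        ]])}
{'fx': 409.1340205478794, 'fy': 409.1340205478794, 'cx': 322.2854627478424, 'cy': 248.5945346092454, 'D': array([0.02819745, 0.        , 0.        , 0.        , 0.        ]), 'T_tool_cam': array([[ 7.04132426e-04,  9.71927908e-01,  2.35277808e-01,
         6.50075295e-02],
       [ 9.99999482e-01, -8.57410405e-04,  5.49176487e-04,
        -1.34871429e-03],
       [ 7.35489594e-04,  2.35277299e-01, -9.71928007e-01,
        -1.94579328e-01],
       [ 0.00000000e+00,  0.00000000e+00,  0.00000000e+00,
         1.00000000e+00]])} [[ 9.43487533e-01  3.31407916e-01 -2.60165353e-04]
 [ 3.31407999e-01 -9.43486918e-01  1.08306015e-03]
 [ 1.13472101e-04 -1.10807463e-03 -9.99999380e-01]] 0.1
```

View pics/top0.png

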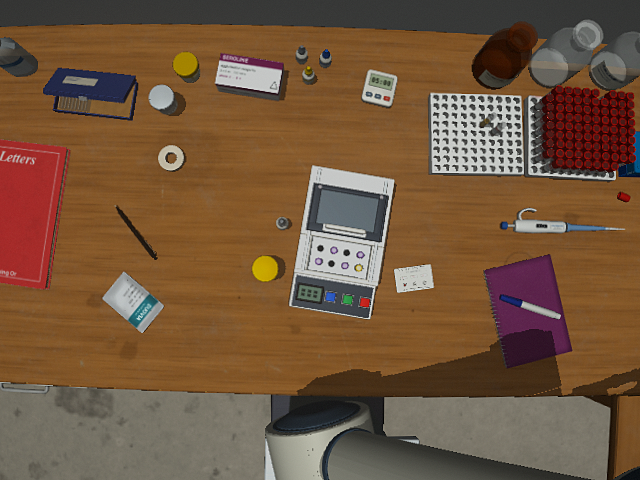

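View pics/scene0.png

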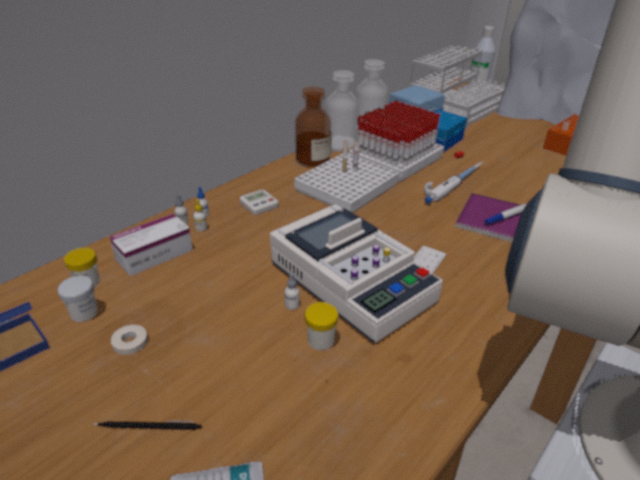

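The top view shows the incubator at about (343,242). The yellow proud cap is at (359,267), front row right, and the keys are blue (331,297), green (347,299) and red (364,302). The cover grip is near (345,229). I'll localise from this view, then refine with the wrist camera.

```bash
cat > h.py <<'E'
from bench import ctrl
import cv2,numpy as np
def params(n):
    p=ctrl.camera_params(n)
    if n=="wrist":
        T=np.eye(4);T[:3,:3]=ctrl.current_eef_rot();T[:3,3]=ctrl.current_tool_pos()
        p["pose"]=T@p["T_tool_cam"]
    return p
def ray(p,uv,z):
    K=np.array([[p["fx"],0,p["cx"]],[0,p["fy"],p["cy"]],[0,0,1]])
    x,y=cv2.undistortPoints(np.array([[uv]],float),K,np.array(p["D"]))[0,0]
    d=p["pose"][:3,:3]@[x,-y,-1];o=p["pose"][:3,3]
    return o+d*(z-o[2])/d[2]
R={"blue":(105,125),"green":(45,80),"red":(172,8),"yellow":(20,34),"violet":(130,155)}
def blobs(im,c,amin=15,smin=110,vmin=60):
    h=cv2.cvtColor(im,cv2.COLOR_BGR2HSV);lo,hi=R[c];H=h[...,0]
    m=((H>=lo)&(H<=hi)) if lo<hi else ((H>=lo)|(H<=hi))
    m=(m&(h[...,1]>smin)&(h[...,2]>vmin)).astype(np.uint8)
    n,_,s,ce=cv2.connectedComponentsWithStats(m)
    return [(ce[i],s[i,4]) for i in range(1,n) if s[i,4]>=amin]
def frame(b,g,r):  # keys -> incubator y axis (left), x axis
    y=(b-r)[:2];y/=np.linalg.norm(y);return np.array([y[1],-y[0]]),y
E
python3 - <<'E'
from h import *
im=cv2.imread("pics/top0.png");p=params("top")
for c,z in(("blue",.064),("green",.064),("red",.064),("yellow",.086)):
    for ce,a in blobs(im,c):
        if 280<ce[0]<400 and 160<ce[1]<325: print(c,ce.round(1),a,ray(p,ce,z).round(4))
E
```

```text
blue [330.1 296.4] 79 [0.4458 0.0356 0.064 ]
green [347.3 299.2] 73 [0.441  0.0022 0.064 ]
red [364.4 302. ] 78 [ 0.4362 -0.0314  0.064 ]
yellow [358.  267.4] 25 [ 0.503  -0.0153  0.086 ]
```

```bash
cat >> h.py <<'E'
def ori(x):
    x=np.array([x[0],x[1],0.]);z=np.array([0,0,-1.]);return np.column_stack([x,np.cross(z,x),z])
E
python3 - <<'E'
from h import *
b,g,r=map(np.array,([.4458,.0356],[.441,.0022],[.4362,-.0314]))
x,y=frame(b,g,r);O=ori(x)
t=g-.030*x+.02*y
ctrl.goto([*t,.2],O);ctrl.command_gripper(0.0)
ctrl.sleep(.2)
p=params("wrist");im=ctrl.read_camera("wrist");cv2.imwrite("pics/w0.png",im);np.save("w0.npy",p["pose"])
for c,z in(("blue",.064),("green",.064),("red",.064),("yellow",.086),("violet",.076)):
    for ce,a in blobs(im,c,80): 
        print(c,ce.round(1),a,ray(p,ce,z).round(4))
print(x,y,ctrl.current_t(),ctrl.current_q())
E
```

```text
blue [305.1 195.9] 436 [0.4439 0.037  0.064 ]
green [347.  195.6] 413 [0.4395 0.0036 0.064 ]
red [388.7 195.8] 464 [ 0.4345 -0.0297  0.064 ]
yellow [361.3 111.6] 136 [ 0.5    -0.0132  0.086 ]
yellow [136.7 153.2] 3833 [0.494  0.1527 0.086 ]
yellow [306.3 331.9] 310 [0.3367 0.0515 0.086 ]
yellow [338.3 331.6] 283 [0.3333 0.0256 0.086 ]
yellow [267.7 393.7] 5805 [0.2856 0.0922 0.086 ]
[ 0.98989031 -0.14183503] [0.14183503 0.98989031] 4.0333 [-4.63045872e+00  1.05757644e+01  1.03872768e+02 -1.92307477e-03
  6.55554620e+01  9.35240171e+01]
```

View pics/w0.png

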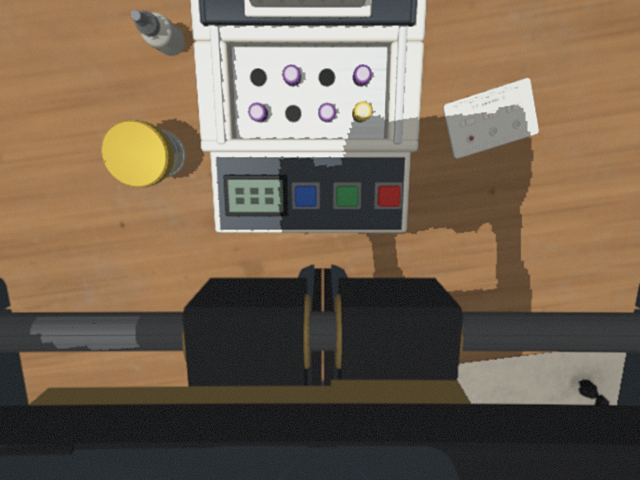

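The wrist view shows the keys at blue (305,196), green (347,196) and red (389,196). The proud yellow cap is at (361,112), front row right, and the cover is parked at the top edge. Both views agree within about 2 mm, so I'll average them and press the tube.

```bash
python3 - <<'E'
from h import *
t=[.5012,-.0142]
ctrl.goto([*t,.11],ctrl.current_eef_rot());ctrl.sleep(.2)
f0=ctrl.current_contact_force()
print(ctrl.move_l([*t,.078],.03,contact_N=2.5),ctrl.current_tool_pos(),ctrl.current_contact_force()-f0)
print(ctrl.move_l([*t,.0745],.015,contact_N=12),ctrl.current_tool_pos(),ctrl.current_contact_force()-f0,ctrl.current_t())
E
```

```text
False [ 0.50132862 -0.01421627  0.07816181] [-0.6706991  -1.13962731  0.32540982]
False [ 0.50110885 -0.01418578  0.07440494] [-0.78113244 -0.35093563  0.5186987 ] 6.425
```

```bash
python3 - <<'E'
from h import *
print(ctrl.current_grip_width(),ctrl.current_grasp_force())
a=ctrl.read_camera("wrist");s=ctrl.read_camera("scene")
a=cv2.resize(a[100:400,180:520],None,fx=1.18,fy=1.18);s=cv2.resize(s[190:340,250:450],None,fx=2,fy=2)
h=max(a.shape[0],s.shape[0]);o=np.zeros((h,a.shape[1]+s.shape[1],3),np.uint8);o[:a.shape[0],:a.shape[1]]=a;o[:s.shape[0],a.shape[1]:]=s
cv2.imwrite("pics/c1.png",o);print(o.shape)
E
```

```text
0.0033724380385647037 0.0
(354, 801, 3)
```

View pics/c1.png

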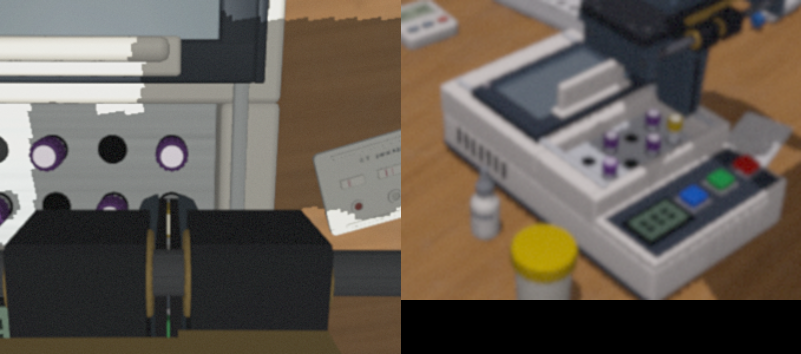

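```bash
python3 - <<'E'
from h import *
a=ctrl.read_camera("wrist");s=ctrl.read_camera("scene");p=params("scene")
K=np.array([[p["fx"],0,p["cx"]],[0,p["fy"],p["cy"]],[0,0,1]])
def proj(p,X):
    c=p["pose"][:3,:3].T@(np.array(X)-p["pose"][:3,3]);c=c*[1,-1,-1]
    return cv2.projectPoints(c[None],np.zeros(3),np.zeros(3),K,p["D"])[0].ravel()
P=np.array(ctrl.current_tool_pos())
print("tcp px scene",proj(p,P),[ (ce.round(1),n) for ce,n in blobs(s,"yellow",4) if ce[0]>345])
a=cv2.resize(a[230:330,270:370],(400,400),interpolation=cv2.INTER_CUBIC);s=cv2.resize(s[210:290,340:420],(400,400),interpolation=cv2.INTER_CUBIC)
cv2.imwrite("pics/c2.png",np.hstack([a,s]))
E
```

```text
tcp px scene [387.05685539 254.50779674] [(array([423.5, 186. ]), np.int32(4)), (array([409.5, 192.2]), np.int32(11)), (array([398.2, 198. ]), np.int32(20)), (array([404., 195.]), np.int32(5)), (array([396.8, 205.8]), np.int32(4)), (array([386.3, 252.6]), np.int32(28))]
```

View pics/c2.png

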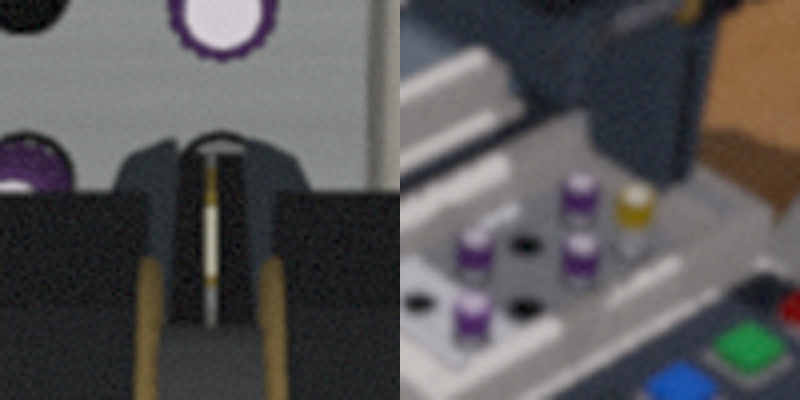

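The wrist crop shows the yellow cap centred directly under the slit between the shut fingers. The scene crop shows the fingertip ending just above the still-proud cap. The real tips therefore seem to sit higher than the nominal TCP, so I'll keep going down slowly with contact sensing.

```bash
python3 - <<'E'
from h import *
P=np.array(ctrl.current_tool_pos());f0=ctrl.current_contact_force()
print(ctrl.move_l([P[0],P[1],.056],.015,contact_N=2.5),ctrl.current_tool_pos(),ctrl.current_contact_force()-f0,ctrl.current_t())
E
```

```text
True [ 0.50101525 -0.01418643  0.05995386] [-0.18573591 -0.01265079  0.16547683] 7.5167
```

```bash
python3 - <<'E'
from h import *
P=np.array(ctrl.current_tool_pos())
for i in range(4):
    h=ctrl.move_l([P[0],P[1],P[2]-.001*(i+1)],.01,contact_N=10)
    print(h,round(ctrl.current_tool_pos()[2],4),ctrl.current_contact_force().round(2))
    if h:break
s=ctrl.read_camera("scene")
a=ctrl.read_camera("wrist")
a=cv2.resize(a[230:330,270:370],(400,400),interpolation=cv2.INTER_CUBIC);s=cv2.resize(s[210:290,340:420],(400,400),interpolation=cv2.INTER_CUBIC)
cv2.imwrite("pics/c3.png",np.hstack([a,s]))
print(ctrl.current_t())
E
```

```text
False 0.0588 [0.21 0.51 0.07]
False 0.0579 [-0.33 -0.34 -0.02]
False 0.0569 [ 0.42 -0.29 -1.02]
False 0.0559 [-0.45 -0.15 -0.01]
8.6333
```

View pics/c3.png

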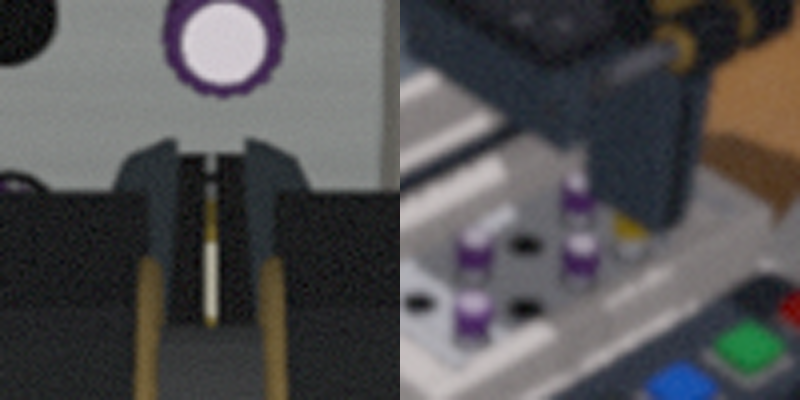

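```bash
python3 - <<'E'
from h import *
P=np.array(ctrl.current_tool_pos())
h=ctrl.move_l([P[0],P[1],.044],.01,contact_N=12)
Z=ctrl.current_tool_pos()[2]
print(h,round(Z,4),ctrl.current_contact_force().round(2))
# back off, and view from above the panel
ctrl.move_l([P[0],P[1],Z+.04],.1)
O=ctrl.current_eef_rot();x=O[:2,0]
t=P[:2]-.09*x
ctrl.move_l([*t,.17],.2);ctrl.sleep(.2)
p=params("wrist");im=ctrl.read_camera("wrist");cv2.imwrite("pics/w1.png",im)
for c in("blue","green","red"):
    for ce,a in blobs(im,c,150): print(c,ce.round(1),a,ray(p,ce,.064).round(4))
print(ctrl.current_tool_pos(),ctrl.current_t())
E
```

```text
True 0.0519 [-1.81  0.71 12.09]
blue [266.4 202.8] 539 [0.4439 0.0364 0.064 ]
green [312.  202.5] 500 [0.4395 0.0032 0.064 ]
red [357.7 202.8] 551 [ 0.4345 -0.0299  0.064 ]
[ 0.41219311 -0.00148309  0.16936415] 10.7833
```

View pics/w1.png

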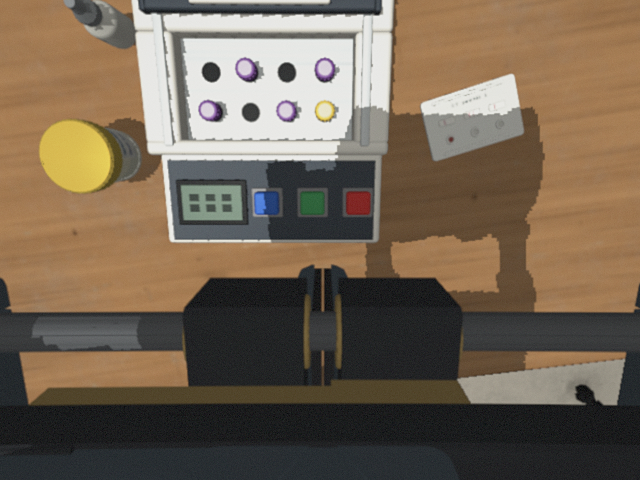

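The press stopped on the hard stop (12 N). The yellow cap at (325,111) now lines up with the violet caps in its row (210 and 287, 111), so the tube is home. The real tip is about 24 mm above the nominal TCP, and I'll correct for that. Next is the cover.

```bash
cat >> h.py <<'E'
EX=np.array([.9899,-.1418]);EY=np.array([.1418,.9899]);Y0=np.array([.5012,-.0142])
def W(x,y,ztip): return np.array([*(Y0+(x+.043)*EX+(y+.039)*EY),ztip-.024])
def loc(P): d=np.array(P[:2])-Y0;return np.array([d@EX-.043,d@EY-.039,P[2]+.024]).round(4)
E
python3 - <<'E'
from h import *
ctrl.move_l(W(.062,0,.175),.25)
print(ctrl.move_l(W(.062,0,.098),.08,contact_N=6),loc(ctrl.current_tool_pos()))
ctrl.sleep(.2)
h=ctrl.move_l(W(.02,0,.098),.03,contact_N=6);print(h,loc(ctrl.current_tool_pos()),ctrl.current_contact_force().round(2))
for i in range(3):
    h=ctrl.move_l(W(-.048,0,.098),.03,contact_N=12);P=loc(ctrl.current_tool_pos());print(h,P,ctrl.current_contact_force().round(2))
    if h and P[0]<-.03: break
print(ctrl.current_t())
cv2.imwrite("pics/s2.png",cv2.resize(ctrl.read_camera("scene")[180:350,240:460],(792,612-0))[:600])
E
```

```text
False [0.0624 0.     0.0985]
False [ 0.0199 -0.      0.098 ] [ 0.36 -0.03  0.47]
True [-0.0313  0.      0.0981] [ 2.27 -0.9   1.62]
16.1667
```

View pics/s2.png

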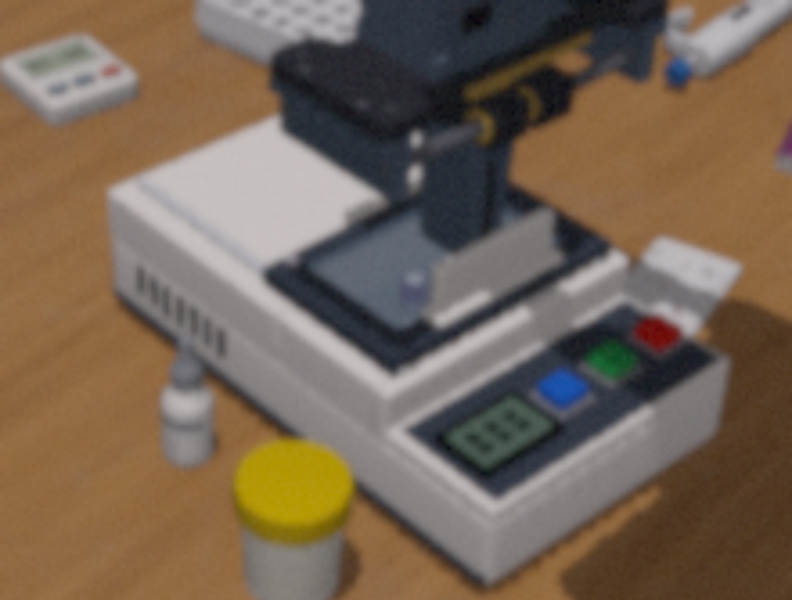

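The cover is over the block, with its front edge at about (395,365), close to the front wall. I'll push again with slightly more force to confirm it's at the stop.

```bash
python3 - <<'E'
from h import *
h=ctrl.move_l(W(-.045,0,.098),.015,contact_N=16);print(h,loc(ctrl.current_tool_pos()),ctrl.current_contact_force().round(2))
h=ctrl.move_l(W(-.045,0,.098),.015,contact_N=22);P=loc(ctrl.current_tool_pos());print(h,P,ctrl.current_contact_force().round(2))
ctrl.move_l(W(P[0]+.02,0,.098),.1);ctrl.move_l(W(P[0]+.02,0,.15),.15)
ctrl.move_l(W(-.16,0,.194),.25);ctrl.sleep(.2)
p=params("wrist");im=ctrl.read_camera("wrist");cv2.imwrite("pics/w2.png",im)
for c in("blue","green","red"):
    for ce,a in blobs(im,c,150): q=ray(p,ce,.064);print(c,ce.round(1),a,loc(q)[:2])
print(ctrl.current_t())
E
```

```text
True [-0.0311  0.0001  0.0982] [ 1.61 -1.38  1.92]
True [-0.0309  0.0001  0.0984] [ 2.86 -0.14  1.64]
blue [318.6 168.9] 547 [-0.1073  0.0037]
green [365.3 168.4] 517 [-0.107  -0.0301]
red [412.  168.5] 598 [-0.1071 -0.0636]
18.9
```

View pics/w2.png

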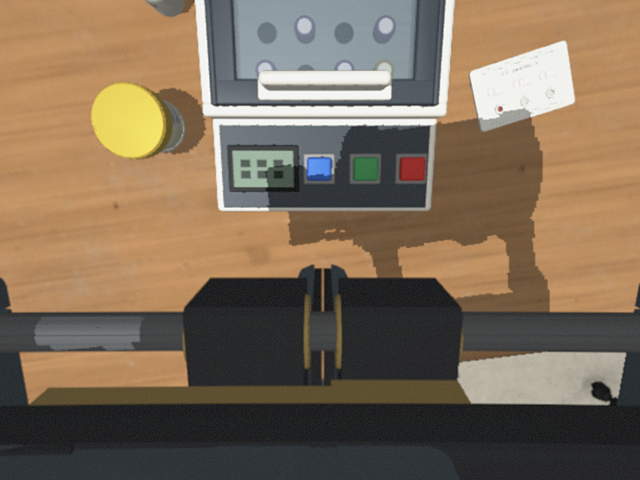

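The wrist view shows the cover over the block, with its front edge at row ~106 and the grip at (325,77). I'll check the grip's position numerically, then press blue and green.

```bash
python3 - <<'E'
from h import *
p=params("wrist")
im=cv2.imread("pics/w2.png");g=cv2.cvtColor(im,cv2.COLOR_BGR2GRAY)
print(g[60:125:1,325]);
for r,z in((70,.116),(84,.116),(100,.088),(106,.088)):print(r,loc(ray(p,(325,r),z)))
print(loc(ray(p,(257,77),.116)),loc(ray(p,(391,77),.116)))
E
```

```text
[159 158 158 157 156 159 157 157 161 149 161 221 237 241 243 244 244 244
 244 244 242 238 231 218 180 139 112 109 107 110 160 235 247 245 244 244
 244 245 242 200 121 100  93  75  54 100 211 250 246 244 244 244 244 242
 235 221 177 125 137 221 248 246 245 247 243]
70 [-0.0511 -0.0006  0.14  ]
84 [-0.0584 -0.0006  0.14  ]
100 [-0.0636 -0.0008  0.112 ]
106 [-0.0672 -0.0008  0.112 ]
[-0.0548  0.0379  0.14  ] [-0.0548 -0.0379  0.14  ]
```

The grip is at x −54.8 mm (shut is −54), so the cover is shut. Now the keys.

```bash
python3 - <<'E'
from h import *
for n,y in(("blue",.0035),("green",-.0302)):
    ctrl.move_l(W(-.109,y,.10),.2);
    if n=="blue": ctrl.move_l(W(-.109,y,.075),.08)
    else: ctrl.move_l(W(-.109,y,.08),.08)
    ctrl.sleep(.2)
    h=ctrl.move_l(W(-.109,y,.056),.012,contact_N=9)
    print(n,h,loc(ctrl.current_tool_pos()),ctrl.current_contact_force().round(2),ctrl.current_t())
    if not h: break
    ctrl.sleep(.2);ctrl.move_l(W(-.109,y,.10),.1)
E
```

```text
blue True [-0.109   0.0035  0.0586] [-1.72 -0.26 14.12] 21.4917
green True [-0.1089 -0.0302  0.0586] [-0.37  0.17 13.35] 24.7667
```

Both keys bottomed at about 5 mm of travel. I'll retreat and take a final look.

```bash
python3 - <<'E'
from h import *
ctrl.move_l(W(-.16,0,.22),.2);ctrl.sleep(.3)
a=cv2.resize(ctrl.read_camera("scene")[180:380,240:460],(440,400));b=cv2.resize(ctrl.read_camera("wrist")[:300,50:600],(360,196))
o=np.zeros((400,800,3),np.uint8);o[:,:440]=a;o[:196,440:]=b;cv2.imwrite("pics/f.png",o)
print(ctrl.current_contact_force().round(2),ctrl.current_t())
E
```

```text
[ 0.01 -0.48 -0.  ] 26.75
```

View pics/f.png

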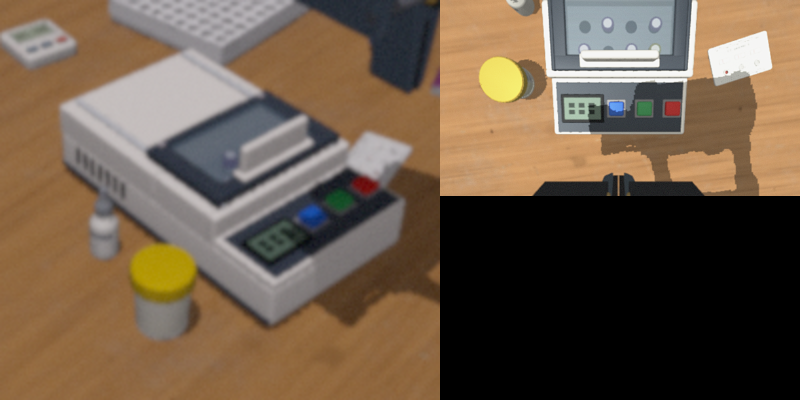

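The final picture shows the cover shut with its grip at (275,147). The keys are up at (312,215), (340,200) and (365,185), the cup, bottle and cassette haven't moved, and the arm is clear.

```bash
python3 -c "
from bench import ctrl
print(ctrl.sign_off())"
```

```text
the job is handed in; nothing more can be done
None
```

The job is handed in at about 27 s: tube pressed home, cover shut, blue then green key pressed and released, red key and bystanders untouched, and the arm clear; no verdict was returned.

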